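Scrape the bone offcuts off the butcher's block

ROBOT

A 7-joint arm with a two-finger parallel gripper is mounted at the origin on the work surface. World frame = base frame: x ahead of the robot, y to its left, z up, the work surface at z = 0. Lengths are in m, angles in rad, forces in N, time in s.
With the tool pointing down it reaches from about 0.35 to 0.9 m from the base axis. Payload 8.1 kg.
Tool frame: the origin (TCP) lies at the very end of the fingers, on their centre line; the grasp point (between the pads) lies 19 mm behind it; z points along the fingers, y is the line along which they close (so a half turn about z gives the same grasp; the last joint's range is limited). The gripper opens to 92 mm and grips with 3 to 60 N. Pads are 19 mm wide; open, the fingers measure 130 mm over their backs; the gripper's body (75 mm by 190 mm) begins 47 mm behind the grasp point.
Start: joints at [1.112, 0.434, 0.025, 1.573, -0.012, 1.134, -0.075], TCP at [0.218, -0.586, 0.227] pointing down, gripper open.
Joint ranges: [-2.62, 2.62], [-0.44, 2.09], [-1.27, 1.32], [0.08, 2.57], [-1.32, 4.46], [0.12, 2], [-2.74, 2.74]. Speed limits (rad/s): [2.22, 2.22, 3.01, 3.01, 3.14, 3.14, 3.14].

INTERFACE

Orientations are given as a rotation vector (axis times angle).
In Python, from cell import arm gives the robot as it stands.
- The arm moves only by the tool carry_out, never from a script. Its argument "commands" is a list of rows, each a list of 7 numbers: the opening, from 0 (shut) to 1 (fully open), then the shift along the tool's x, y, z each as a share of 0.025 m, from -1 to 1, then the turn, a rotation vector about the tool's x, y, z each as a share of 0.1 rad, from -1 to 1. A call has 1 to 8 rows; each row shifts and turns the commanded pose from where the row before left it, along the tool's axes as they then stand; what a row does not reach is not made up. A row lasts 1/10 s, in which the tool goes at most 50 mm and 8.59 degrees, less where a joint would pass 70% of its speed; a pose out of reach is approached as far as the arm can. A call with a number of a shift or a turn outside -1 to 1 is refused whole. A call with a gripper value outside its range is refused whole. The fingers move at their own pace and stop on an object; "squeeze" is the grip in N (left out, the last holds). Time passes only in rows, so rows that do not move let the fingers close. It gives the time, the measured TCP pose, the force, the opening and the grip force at its end, in the units of the state.
- arm.observe(): the state, without advancing time (a new reading comes with each control period).
- arm.get_image(name): name is "side" or "top"; returns a dict with "pixels" (420x560x3 uint8, red, green, blue), "range_z" (420x560 float32, m along the optical axis (not along the pixel's ray), 0 where there is no reading), "mtx" (3x3 intrinsics, pixels), "R" (3x3) and "t" (3): a world point X has camera coordinates R X + t. Camera axes: x right, y down, z forward; pixel columns grow to the right and rows downward; lengths in m; the calibration is good to about 2 mm. A picture is of the moment at which its call begins.
- arm.sign_off(): hands the job in; it is judged then, once.
The state is a dict: "clock": time; "joints": joint angles; "dq": joint speeds; "joint_efforts": joint torques, N m; "position": TCP position; "ee_rot": TCP orientation; "force": force on the tool from outside, world axes, zero at the start; "ft_torque": the same for the moment, N m; "width": opening from 0.0 (shut) to 1.0 (fully open); "gripper_force": force on a finger pad.
Only numpy, scipy, OpenCV 4.12 (cv2) and the standard library are available. Lean on these libraries where they do the work, as an engineer would, in place of code of your own. Each camera call takes 0.05 s, during which the arm holds its last target. There are 200 camera calls.

TASK

Take the bench scraper from its rack and scrape all five bone offcuts off the butcher's block into the grey tray beside it, without touching the bones with the gripper or arm. Then hang the scraper back in the rack, blade down through the slot and handle resting on the top, and leave the two jars where they are.

Things in the scene. Friction and masses are not known exactly. Their poses are not given: they have to be found in the camera images.
- block: white polyethylene butcher's block, fixed: 240 (x) x 340 (y) mm, flat bare top 65 mm above the table. Origin: centre of its underside, at table height; z up. The tray stands against one of its two 240 mm edges (+y or -y); the scraper rack stands off the other, its slot nearly parallel to that edge and about 92 mm from it
- tray: open grey plastic tray for the bone scraps, fixed, empty: 325 (x) x 176 (y) mm over the rim, 42 high, walls and floor 4 thick. Origin: centre of its underside, on the table; z up. Its long side runs along the block's edge with a gap of 4 mm and overlaps it at both ends; the rim is 23 mm lower than the block's top
- rack: stainless scraper rack, fixed: bent-sheet bridge, top plate 204 (x) x 76 (y) mm, 4 thick, upper face 110 above the table, on two end legs whose feet reach 132 either side along x. The slot in the plate runs along x: 176 x 16 mm, open below. Origin: on the table under the slot's centre; z up
- rack_slot (a point): centre of the slot at the upper face of the rack's top plate (110 mm above the table)
- scraper: bench scraper, 240 g: steel blade 160 long (x), 3 thick (y); black handle along its top 140 (x) x 32 (y) x 36 high, underside 85 and top 121 above the origin. Origin: middle of the blade's lower edge; z up. At the start it hangs in the rack, blade through the slot, handle resting on the plate, blade's edge 25 above the table. Both ends and faces are alike: it may go back either way round
- scraper_grip (a point): point on the handle's centre line to grip at, 111 mm above the blade's edge (26 mm above the handle's underside); grip across the 32 mm thickness (y)
- jar1: filled preserving jar with a metal lid, 85 in diameter, 119 high, 0.6 kg, loose on the table beyond the block. Origin: centre of its underside
- jar2: second preserving jar, the same
- bone1: rib offcut: a flat bone-coloured bar 70 long (x) x 20 wide (y) x 12 thick (z), 25 g. Loose on top of the block at the start. Origin: centre of its underside as built
- bone2: a second rib offcut, same as bone1: 70 x 20 x 12, 25 g. Loose on top of the block at the start. Origin: centre of its underside as built
- bone3: knuckle offcut: a 20 mm round shaft lying along x with a two-lobed head at +x, 60 long x 48 wide x 28 high, 35 g. Loose on top of the block at the start. Origin: centre of its underside as built
- bone4: sawn shank round: a bone disc 58 in diameter, 18 thick, with a dark marrow core, 45 g. Loose on top of the block at the start. Origin: centre of its underside as built
- bone5: a second shank round, same as bone4. Loose on top of the block at the start. Origin: centre of its underside as built
Not all that is in view belongs to the job. Leave any turquoise look-alike of the bone1 alone.

How it is judged:
On the way, in this order (a step that is already met when the one before it is completed fails the run):
1. the scraper has been lifted out of the rack (blade out of the slot) (z of scraper in the frame of rack above 0.105 m), for 0.1 s.
2. all five bones lie in the tray (x of bone1 in the frame of tray between -0.16 and 0.16 m and y of bone1 in the frame of tray between -0.088 and 0.088 m and z of bone1 in the frame of tray between -0.005 and 0.055 m and x of bone2 in the frame of tray between -0.16 and 0.16 m and y of bone2 in the frame of tray between -0.088 and 0.088 m and z of bone2 in the frame of tray between -0.005 and 0.055 m and x of bone3 in the frame of tray between -0.16 and 0.16 m and y of bone3 in the frame of tray between -0.088 and 0.088 m and z of bone3 in the frame of tray between -0.005 and 0.055 m and x of bone4 in the frame of tray between -0.16 and 0.16 m and y of bone4 in the frame of tray between -0.088 and 0.088 m and z of bone4 in the frame of tray between -0.005 and 0.055 m and x of bone5 in the frame of tray between -0.16 and 0.16 m and y of bone5 in the frame of tray between -0.088 and 0.088 m and z of bone5 in the frame of tray between -0.005 and 0.055 m), for 0.2 s.
At the end, for the whole second after the job is handed in: All five bones lie in the tray (origin inside its rim outline, under 55 mm above the table). The scraper hangs at rest in the rack: grip point within 20 mm of the slot's centre from above, blade's edge 18 to 34 mm above the table, upright and along the slot within 0.15 rad (all of step 2 and horizontal distance between scraper_grip and rack_slot below 0.02 m and z of scraper in the frame of rack between 0.018 and 0.034 m and angle between scraper's own z axis and vertical below 0.15 rad and angle between the x axis of scraper and the x axis of rack, either way round below 0.15 rad and linear speed of scraper below 0.02 m/s); the robot touches nothing.
It fails at once if the gripper or arm touches a bone (more than 0.5 N) (contact force between any of the fingers, the arm and bone1 above 0.5 N or contact force between any of the fingers, the arm and bone2 above 0.5 N or contact force between any of the fingers, the arm and bone3 above 0.5 N or contact force between any of the fingers, the arm and bone4 above 0.5 N or contact force between any of the fingers, the arm and bone5 above 0.5 N).
It fails at once if a jar is moved more than 30 mm, or a jar tipped more than 0.3 rad ((distance of jar1 from where it was at the start of the episode above 0.03 m or angle between jar1's own z axis and vertical above 0.3 rad) or (distance of jar2 from where it was at the start of the episode above 0.03 m or angle between jar2's own z axis and vertical above 0.3 rad)).
It also fails if it takes over 66 s, if anything falls off the work surface, if the arm or the gripper's body presses on something with over 40 N, if the wrist force passes 120 N, or if a joint passes its speed limit or range.

## Working session

There is one attempt and no reset: what is moved stays moved. The work goes in short steps, Python scripts to look and compute and a tool call to move; the robot and the scene stay as the last step left them, time stands still between calls to the robot, and variables do not carry over. Pictures are saved under pics/ and viewed, at most 10 in all, crops included, and the job is handed in when it is done.

Besides the shell and the picture viewer there is one more tool, called after "Call:" as name([rows], argument=value, ...), one row to a line, values as JSON. carry_out: Moves the arm, as the interface text tells. Shift numbers are shares of 0.025 m and turn numbers shares of 0.1 rad, none past 1 either way. Its arguments: {"type":"object","properties":{"commands":{"type":"array"},"squeeze":{"type":"number"}},"required":["commands"]}

```bash
mkdir -p pics; ls
python3 - <<'E'
from cell import arm
import cv2,numpy as np
s=arm.observe();print({k:np.round(v,3) for k,v in s.items()})
for n in("top","side"):
    d=arm.get_image(n);np.savez(f"{n}0.npz",**d)
    cv2.imwrite(f"pics/{n}0.png",cv2.cvtColor(d["pixels"],cv2.COLOR_RGB2BGR));print(n,d["mtx"],d["R"],d["t"])
E
```

```text
pics
{'clock': np.float64(0.0), 'joints': array([ 1.112,  0.435,  0.025,  1.574, -0.012,  1.134, -0.075]), 'dq': array([-0.   , -0.001,  0.002,  0.001, -0.   , -0.001, -0.001]), 'joint_efforts': array([-1.0000e-03, -6.6786e+01,  9.8500e-01, -3.1446e+01, -6.1000e-02,
        4.3000e-02,  0.0000e+00]), 'position': array([ 0.217, -0.585,  0.226]), 'ee_rot': array([-3.09e+00, -5.56e-01,  1.00e-03]), 'force': array([-0.288,  0.132,  0.017]), 'ft_torque': array([0.005, 0.079, 0.027]), 'gripper_force': np.float64(0.0), 'width': np.float64(0.997)}
top [[452.95878623   0.         273.16675549]
 [  0.         452.95878623 214.95343065]
 [  0.           0.           1.        ]] [[-0.00504936 -0.99988573  0.01424858]
 [-0.98587538  0.00259226 -0.16746048]
 [ 0.16740441 -0.01489289 -0.98577582]] [0.02084529 0.52644937 1.09524105]
side [[432.78132863   0.         278.83472363]
 [  0.         432.78132863 207.75191409]
 [  0.           0.           1.        ]] [[-0.76463866 -0.64418659  0.01874475]
 [-0.37333245  0.41905593 -0.82765634]
 [ 0.52531001 -0.63985605 -0.56092212]] [0.38420396 0.26085321 0.75111247]
```

View pics/top0.png

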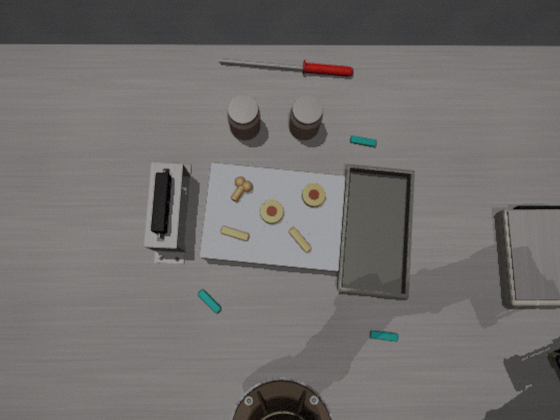

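View pics/side0.png

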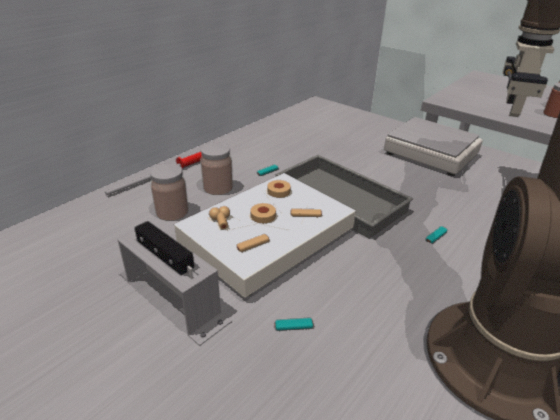

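The top view shows the scraper's black handle at (161,203) in the rack, with the block at x 203-345, y 165-271 and the tray at (377,231). The bones are the knuckle (242,188), discs (272,211) and (314,195), and ribs (235,233) and (300,240). The jars are at (244,118) and (306,118). The turquoise bars at (209,301), (363,141) and (384,336) are decoys off the block, so I leave them alone.

```bash
cat > h.py <<'E'
import numpy as np,cv2
def pts(d):
    v,u=np.mgrid[:420,:560]; z=d["range_z"]; K=d["mtx"]
    c=np.stack([(u-K[0,2])/K[0,0]*z,(v-K[1,2])/K[1,1]*z,z],-1)
    return (c-d["t"])@d["R"]
def rect(P): 
    (c,s,a)=cv2.minAreaRect((P[:,:2]*1000).astype(np.float32)); return np.round(c,1),np.round(s,1),round(a,2)
E
python3 - <<'E'
import numpy as np,cv2
from h import *
d=np.load("top0.npz");P=pts(d);px=d["pixels"].astype(int);ok=d["range_z"]>0
hsv=cv2.cvtColor(d["pixels"],cv2.COLOR_RGB2HSV).astype(int)
v,u=np.mgrid[:420,:560]
def box(a,b,c,e): return ok&(u>=a)&(u<=b)&(v>=c)&(v<=e)
Z=P[...,2]
m=box(195,350,155,280)&(Z>.055)&(Z<.072)&(hsv[...,1]<60); print("block",rect(P[m]),np.median(Z[m]))
m=box(195,350,155,280)&(Z>.057)&(hsv[...,1]>70)&(hsv[...,2]>60)
n,l,st,ce=cv2.connectedComponentsWithStats(m.astype(np.uint8))
for i in range(1,n):
    if st[i,4]>30: print("bone",np.round(ce[i]),st[i,4],rect(P[l==i]),round(Z[l==i].max(),4))
m=box(140,200,150,260)&(Z>.128); print("handle",rect(P[m]),np.median(Z[m]),m.sum())
m=box(140,200,150,270)&(Z>.10)&(Z<.118); print("plate",rect(P[m]),np.median(Z[m]))
m=box(335,420,155,305)&(Z>.03)&(Z<.05); print("trayrim",rect(P[m]))
for b in((225,265,90,140),(287,325,90,140)):
    m=box(*b)&(Z>.11); print("jar",rect(P[m]),np.median(Z[m]))
ds=np.load("side0.npz");Ps=pts(ds)
m=(Ps[...,2]>.138)&(Ps[...,2]<.16)&(ds["range_z"]>0);vv,uu=np.mgrid[:420,:560];m&=(uu>120)&(uu<210)&(vv>210)&(vv<280)
print("handle side",rect(Ps[m]),m.sum(),np.percentile(Ps[m][:,2],[50,95]))
from scipy.spatial.transform import Rotation as R
from cell import arm
print(R.from_rotvec(arm.observe()["ee_rot"]).as_matrix().round(3))
E
```

```text
block (array([523.2,  18. ]), array([340.8, 240.4]), 84.05) 0.06492550256069321
bone [241. 188.] 263 (array([586.8, 104.2]), array([42.9, 57.1]), 44.73) 0.0963
bone [313. 195.] 413 (array([570.5, -78.9]), array([54.7, 53.9]), 0.44) 0.0888
bone [272. 211.] 372 (array([528.8,  23.7]), array([53.4, 53.9]), 29.49) 0.0888
bone [235. 233.] 194 (array([477. , 113.7]), array([70.6, 17.6]), 73.03) 0.0817
bone [300. 239.] 208 (array([461.2, -44.6]), array([69.1, 17.7]), 39.73) 0.0835
handle (array([542.7, 279.8]), array([ 33.3, 140.1]), 87.36) 0.14569551322248822 927
plate (array([542.9, 279.5]), array([ 77.8, 204.4]), 87.23) 0.11018731844596763
trayrim (array([ 492.2, -242.3]), array([177.5, 325.8]), 84.18)
jar (array([778.4,  93. ]), array([73.8, 73.7]), 19.71) 0.1186964406185867
jar (array([778.2, -65.6]), array([73.6, 73.3]), 27.87) 0.11866926748382191
handle side (array([541.5, 282.2]), array([ 32.4, 138.7]), 87.42) 1000 [0.14594628 0.14759136]
[[ 0.937  0.348 -0.001]
 [ 0.348 -0.937  0.001]
 [-0.    -0.001 -1.   ]]
```

Call:
carry_out([
  [1,1,0,0,0,0,1],
  [1,1,0,0,0,0,1],
  [1,1,0,0,0,0,1],
  [1,1,0,0,0,0,1],
  [1,1,-1,0,0,0,0],
  [1,1,-1,0,0,0,0],
  [1,1,-1,0,0,0,0],
  [1,1,-1,0,0,0,0],
])

```text
clock: 0.9
position: [0.4201, -0.4689, 0.2263]
ee_rot: [-3.14, 0.07, 0.001]
force: [0.3, -1.1, 0.2]
width: 1.002
gripper_force: 0.0
```

Call:
carry_out([
  [1,0.5,-1,0,0,0,0],
  [1,0.5,-1,0,0,0,0],
  [1,0.5,-1,0,0,0,0],
  [1,0.5,-1,0,0,0,0],
  [1,0,-1,0,0,0,0],
  [1,0,-1,0,0,0,0],
  [1,0,-1,0,0,0,0],
  [1,0,-1,0,0,0,0],
])

```text
clock: 1.7
position: [0.4778, -0.2713, 0.2264]
ee_rot: [-3.141, 0.069, 0.001]
force: [0.3, 0.6, 0.2]
width: 0.995
gripper_force: 0.0
```

Call:
carry_out([
  [1,0,-1,0,0,0,0],
  [1,0,-1,0,0,0,0],
  [1,0,-1,0,0,0,0],
  [1,0,-1,0,0,0,0],
  [1,0,-1,0,0,0,0],
  [1,0,-1,0,0,0,0],
  [1,0,-1,0,0,0,0],
  [1,0,-1,0,0,0,0],
])

```text
clock: 2.5
position: [0.4866, -0.0717, 0.2265]
ee_rot: [3.141, -0.07, -0.001]
force: [-0.9, 0.5, -0.4]
width: 1.001
gripper_force: 0.0
```

Call:
carry_out([
  [1,0,-1,0,0,0,0],
  [1,0,-1,0,0,0,0],
  [1,0,-1,0,0,0,0],
  [1,0,-1,0,0,0,0],
  [1,0,-1,0,0,0,0],
  [1,0,-1,0,0,0,0],
  [1,0,-1,0,0,0,0],
  [1,0,0,0,0,0,0],
])

```text
clock: 3.3
position: [0.4942, 0.106, 0.2265]
ee_rot: [-3.139, 0.062, 0.001]
force: [-0.9, 0.6, -1.2]
width: 1.001
gripper_force: 0.0
```

Call:
carry_out([
  [1,0.32,-1,0,0,0,0],
  [1,0.32,-1,0,0,0,0],
  [1,0.32,-1,0,0,0,0],
  [1,0.32,-1,0,0,0,0],
  [1,0.32,-1,0,0,0,0.05],
  [1,0.32,-1,0,0,0,0],
  [1,0.32,-1,0,0,0,0],
  [1,0,0,0,0,0,0],
])

```text
clock: 4.1
position: [0.5586, 0.2775, 0.2259]
ee_rot: [-3.139, 0.072, 0.001]
force: [-0.1, -0.4, -0.6]
width: 0.999
gripper_force: 0.0
```

Run:
```python
from cell import arm
import numpy as np
s=arm.observe();print({k:np.round(s[k],4) for k in("position","ee_rot","joints","clock")})
```

```text
{'position': array([0.5586, 0.2775, 0.2259]), 'ee_rot': array([-3.1394e+00,  7.2000e-02,  1.5000e-03]), 'joints': array([-0.3838,  0.4488, -0.2371,  1.5605,  0.1103,  1.1454, -2.2605]), 'clock': np.float64(4.1)}
```

Call:
carry_out([
  [1,-0.65,-0.07,0,0,0,0],
  [1,0,0,0.8,0,0,0],
  [1,0,0,0.8,0,0,0],
  [1,0,0,0.8,0,0,0],
  [1,0,0,0.8,0,0,0],
  [1,0,0,0.8,0,0,0],
  [1,0,0,0.28,0,0,0],
  [1,0,0,0,0,0,0],
])

```text
clock: 4.9
position: [0.542, 0.2756, 0.1188]
ee_rot: [3.139, -0.078, -0.003]
force: [-0.3, 0.7, 0.7]
width: 1.003
gripper_force: 0.0
```

Call:
carry_out([
  [1,0,-0.16,0,0,0,0],
  [1,0,0,0,0,0,0],
])

```text
clock: 5.1
position: [0.5432, 0.2819, 0.1209]
ee_rot: [-3.139, 0.077, -0.002]
force: [-0.5, 0.3, 0.8]
width: 1.001
gripper_force: 0.0
```

Run:
```python
from cell import arm
import numpy as np
s=arm.observe();print({k:np.round(s[k],4) for k in("position","ee_rot","joints","clock")})
import cv2
d=arm.get_image("side");np.savez("side1.npz",**d)
c=d["pixels"][120:330,60:340]
cv2.imwrite("pics/side1.png",cv2.resize(cv2.cvtColor(c,cv2.COLOR_RGB2BGR),None,fx=2.8,fy=2.8))
```

```text
{'position': array([0.5432, 0.2819, 0.1209]), 'ee_rot': array([-3.1393e+00,  7.6600e-02, -2.4000e-03]), 'joints': array([-0.4068,  0.5285, -0.2304,  1.7137,  0.1456,  0.9141, -2.3153]), 'clock': np.float64(5.1)}
```

View pics/side1.png

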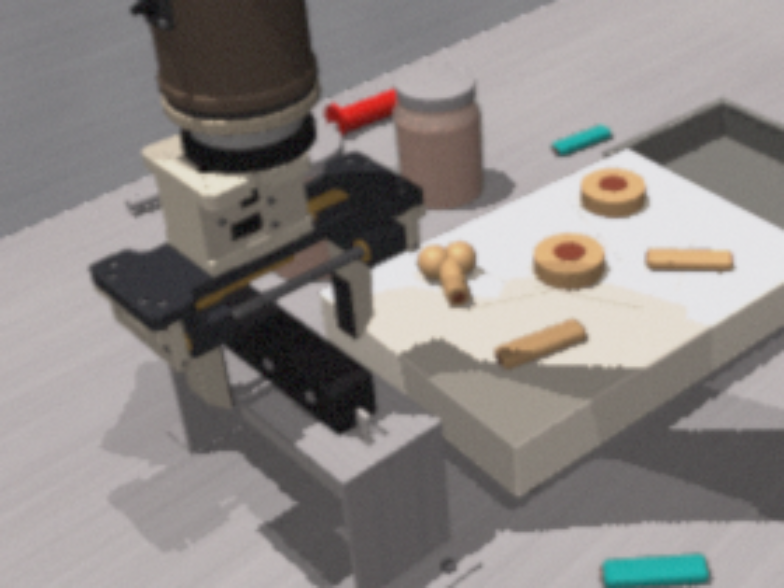

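The open fingers straddle the black handle (crop pixels 225-355, 280-400) and sit above the plate. I'll close on it now.

Call:
carry_out([
  [0,0,0,0,0,0,0],
  [0,0,0,0,0,0,0],
  [0,0,0,0,0,0,0],
  [0,0,0,0,0,0,0],
  [0,0,0,0,0,0,0],
  [0,0,0,0,0,0,0],
], squeeze=50)

```text
clock: 5.75
position: [0.5427, 0.2809, 0.1197]
ee_rot: [3.141, -0.078, -0.0]
force: [0.2, 0.4, 0.3]
width: 0.531
gripper_force: 0.0
```

Run:
```python
from cell import arm
import numpy as np
for i in range(3):
    s=arm.observe();print({k:np.round(s[k],4) for k in("position","ee_rot","width","gripper_force","force")})
    arm.get_image("side") if i<2 else 0
```

```text
{'position': array([0.5427, 0.2809, 0.1197]), 'ee_rot': array([ 3.1405e+00, -7.7500e-02, -1.0000e-04]), 'width': np.float64(0.531), 'gripper_force': np.float64(0.0), 'force': array([0.1584, 0.3854, 0.3124])}
{'position': array([0.5427, 0.2809, 0.1197]), 'ee_rot': array([ 3.1406e+00, -7.7400e-02, -1.0000e-04]), 'width': np.float64(0.4833), 'gripper_force': np.float64(0.0), 'force': array([ 0.0586,  0.7135, -0.0401])}
{'position': array([0.5427, 0.2809, 0.1197]), 'ee_rot': array([ 3.1406e+00, -7.7500e-02, -1.0000e-04]), 'width': np.float64(0.4374), 'gripper_force': np.float64(0.0), 'force': array([-0.2817, -0.7426, -0.8626])}
```

Call:
carry_out([
  [0,0,0,0,0,0,0],
  [0,0,0,0,0,0,0],
  [0,0,0,0,0,0,0],
  [0,0,0,0,0,0,0],
], squeeze=50)

```text
clock: 6.25
position: [0.5427, 0.2807, 0.1197]
ee_rot: [3.14, -0.078, -0.0]
force: [-0.1, -1.1, 0.1]
width: 0.345
gripper_force: 50.0
```

Call:
carry_out([
  [0,0,0,-0.4,0,0,0],
  [0,0,0,-0.8,0,0,0],
  [0,0,0,-0.8,0,0,0],
  [0,0,0,-0.8,0,0,0],
  [0,0,0,-0.8,0,0,0],
  [0,0,0,-0.8,0,0,0],
  [0,0,0,0,0,0,0],
  [0,0,0,0,0,0,0],
])

```text
clock: 7.05
position: [0.5426, 0.281, 0.2296]
ee_rot: [-3.14, 0.077, -0.0]
force: [-0.6, 0.4, -4.5]
width: 0.344
gripper_force: 50.0
```

Call:
carry_out([
  [0,0,0.6,0,0,0,0],
  [0,0,0.8,0,0,0,0],
  [0,0,0.8,0,0,0,0],
  [0,0,0.8,0,0,0,0],
  [0,0,0.8,0,0,0,0],
  [0,0.06,0.75,0,0,0,0],
  [0,0,0,0,0,0,0.53],
  [0,0,0,0,0,0,0],
])

```text
clock: 7.85
position: [0.538, 0.1652, 0.2286]
ee_rot: [3.136, -0.165, -0.003]
force: [-1.0, 1.1, -1.8]
width: 0.348
gripper_force: 50.0
```

Call:
carry_out([
  [0,0,0,0.6,0,0,0],
  [0,0,0,0.7,0,0,0],
  [0,0,0,0.6,0,0,0],
  [0,0,0,0.4,0,0,0],
  [0,0,0,0,0,0,0],
  [0,0,0,0,0,0,0],
])

```text
clock: 8.45
position: [0.5386, 0.1673, 0.1723]
ee_rot: [3.137, -0.159, -0.0]
force: [-0.1, -0.0, -3.3]
width: 0.343
gripper_force: 50.0
```

Run:
```python
from cell import arm
import numpy as np
s=arm.observe();print({k:np.round(s[k],4) for k in("position","ee_rot","width","gripper_force","force")})
from h import *
d=arm.get_image("side");np.savez("side2.npz",**d)
c=d["pixels"][120:330,100:380]
cv2.imwrite("pics/side2.png",cv2.resize(cv2.cvtColor(c,cv2.COLOR_RGB2BGR),None,fx=2.8,fy=2.8))
```

```text
{'position': array([0.5386, 0.1673, 0.1723]), 'ee_rot': array([ 3.1375e+00, -1.5950e-01, -4.0000e-04]), 'width': np.float64(0.3435), 'gripper_force': np.float64(49.9986), 'force': array([-0.1496, -0.0224, -3.2755])}
```

View pics/side2.png

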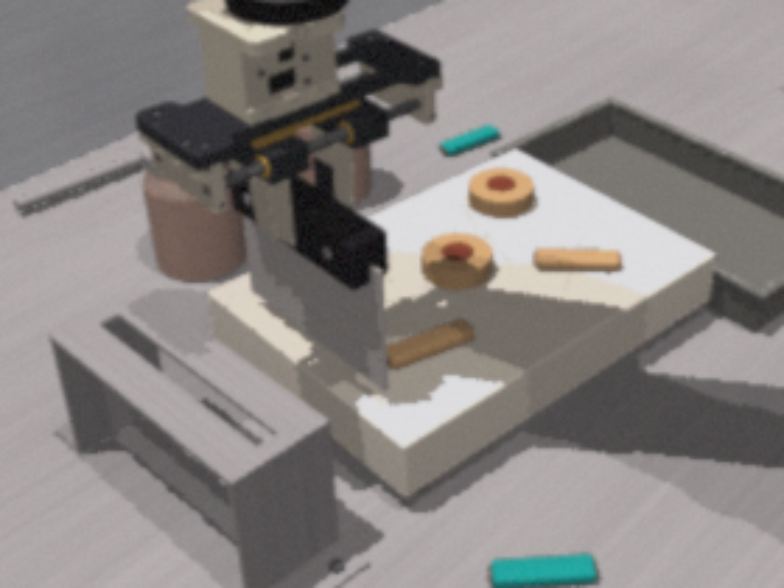

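The scraper is held upright above the block, behind the near rib (crop 430,342), and nothing touches. Next I lower it and sweep.

Call:
carry_out([
  [0,0,0,0.3,0,0,0],
  [0,0,0,0.12,0,0,0],
  [0,0,0,0,0,0,0],
  [0,0,0.2,0,0,0,0],
  [0,0,0.3,0,0,0,0],
  [0,0,0.3,0,0,0,0],
  [0,0,0.3,0,0,0,0],
  [0,0,0.3,0,0,0,0],
])

```text
clock: 9.3
position: [0.535, 0.1314, 0.1618]
ee_rot: [3.137, -0.162, 0.0]
force: [-0.4, 0.1, -2.3]
width: 0.344
gripper_force: 50.0
```

Call:
carry_out([
  [0,0,0.3,0,0,0,0],
  [0,0,0.3,0,0,0,0],
  [0,0,0.3,0,0,0,0],
  [0,0,0.3,0,0,0,0],
  [0,0,0.3,0,0,0,0],
  [0,0,0.3,0,0,0,0],
  [0,0,0.3,0,0,0,0],
  [0,0,0.3,0,0,0,0],
])

```text
clock: 10.1
position: [0.5288, 0.0722, 0.1617]
ee_rot: [3.137, -0.161, 0.0]
force: [0.5, -0.2, -2.7]
width: 0.347
gripper_force: 50.0
```

Run:
```python
from cell import arm
import numpy as np
s=arm.observe();print({k:np.round(s[k],4) for k in("clock","position","ee_rot","gripper_force","force")})
from h import *
d=arm.get_image("top");P=pts(d);hsv=cv2.cvtColor(d["pixels"],cv2.COLOR_RGB2HSV).astype(int)
m=(P[...,2]>.057)&(P[...,2]<.1)&(hsv[...,1]>70)&(hsv[...,2]>60);m[:,:195]=0;m[:155]=0;m[280:]=0
n,l,st,ce=cv2.connectedComponentsWithStats(m.astype(np.uint8))
for i in range(1,n):
    if st[i,4]>20: print("bone",np.round(ce[i]),st[i,4],rect(P[l==i]))
a=d["pixels"][140:310,180:430];b=arm.get_image("side")["pixels"][120:290,160:410]
cv2.imwrite("pics/c3.png",cv2.resize(cv2.cvtColor(np.vstack([a,b]),cv2.COLOR_RGB2BGR),None,fx=1.75,fy=1.75))
```

```text
{'clock': np.float64(10.1), 'position': array([0.5288, 0.0722, 0.1617]), 'ee_rot': array([ 3.1375, -0.1606,  0.    ]), 'gripper_force': np.float64(49.9987), 'force': array([ 0.5369, -0.1721, -2.7495])}
bone [313. 195.] 415 (array([570.8, -78.9]), array([54.1, 53.7]), 2.28)
```

View pics/c3.png

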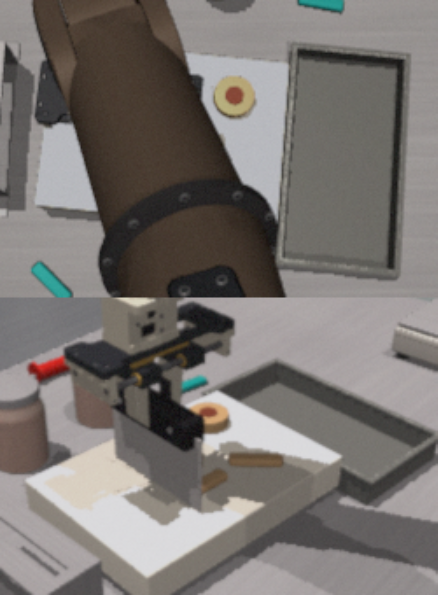

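The blade is at mid-block, with the arm hiding it in the top view. In the side view, no bone has been left behind it.

Call:
carry_out([
  [0,0,0.3,0,0,0,0],
  [0,0,0.3,0,0,0,0],
  [0,0,0.3,0,0,0,0],
  [0,0,0.3,0,0,0,0],
  [0,0,0.3,0,0,0,0],
  [0,0,0.3,0,0,0,0],
  [0,0,0.3,0,0,0,0],
  [0,0,0.3,0,0,0,0],
])

```text
clock: 11.0
position: [0.5227, 0.0124, 0.1617]
ee_rot: [3.137, -0.161, -0.0]
force: [0.1, 1.2, -2.8]
width: 0.344
gripper_force: 50.0
```

Call:
carry_out([
  [0,0,0.3,0,0,0,0],
  [0,0,0.3,0,0,0,0],
  [0,0,0.3,0,0,0,0],
  [0,0,0.3,0,0,0,0],
  [0,0,0.3,0,0,0,0],
  [0,0,0.3,0,0,0,0],
  [0,0,0.3,0,0,0,0],
  [0,0,0.3,0,0,0,0],
])

```text
clock: 11.8
position: [0.5165, -0.0472, 0.1617]
ee_rot: [3.137, -0.161, -0.0]
force: [-0.1, 0.9, -3.0]
width: 0.343
gripper_force: 50.0
```

Run:
```python
from cell import arm
import numpy as np
s=arm.observe();print({k:np.round(s[k],4) for k in("clock","position","ee_rot","gripper_force","force")})
from h import *
d=arm.get_image("top")
a=d["pixels"][140:310,180:430];b=arm.get_image("side")["pixels"][120:290,160:410]
cv2.imwrite("pics/c4.png",cv2.resize(cv2.cvtColor(np.vstack([a,b]),cv2.COLOR_RGB2BGR),None,fx=1.75,fy=1.75))
```

```text
{'clock': np.float64(11.8), 'position': array([ 0.5165, -0.0472,  0.1617]), 'ee_rot': array([ 3.1375, -0.1605, -0.    ]), 'gripper_force': np.float64(49.9989), 'force': array([-0.1225,  0.9219, -2.9983])}
```

View pics/c4.png

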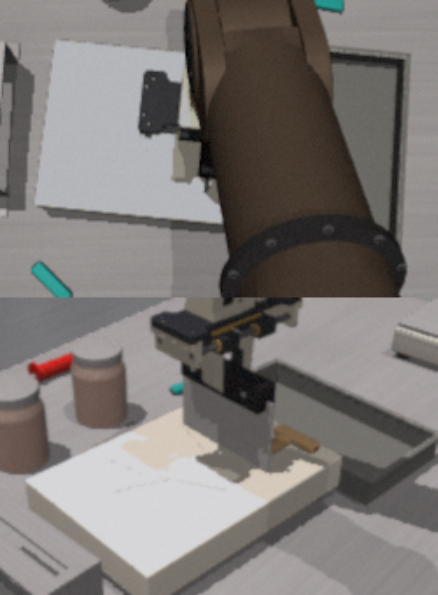

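The swept part of the block is clear. One rib, at (297,438), pokes past the near end of the blade but is still ahead of it.

Call:
carry_out([
  [0,-0.05,0.3,0,0,0,0],
  [0,-0.05,0.3,0,0,0,0],
  [0,-0.05,0.3,0,0,0,0],
  [0,-0.05,0.3,0,0,0,0],
  [0,0,0.3,0,0,0,0],
  [0,0,0.3,0,0,0,0],
  [0,0,0.3,0,0,0,0],
  [0,0,0.3,0,0,0,0],
])

```text
clock: 12.7
position: [0.5055, -0.1065, 0.1617]
ee_rot: [3.137, -0.161, -0.0]
force: [0.2, 1.0, -2.5]
width: 0.343
gripper_force: 50.0
```

Call:
carry_out([
  [0,0,0.3,0,0,0,0],
  [0,0,0.3,0,0,0,0],
  [0,0,0.3,0,0,0,0],
  [0,0,0.3,0,0,0,0],
  [0,0,0.3,0,0,0,0],
  [0,0,0.3,0,0,0,0],
  [0,0,0.3,0,0,0,0],
  [0,0,0.3,0,0,0,0],
])

```text
clock: 13.5
position: [0.4993, -0.1662, 0.1617]
ee_rot: [3.137, -0.161, -0.0]
force: [0.3, -0.3, -2.7]
width: 0.345
gripper_force: 50.0
```

Run:
```python
from cell import arm
import numpy as np
s=arm.observe();print({k:np.round(s[k],4) for k in("clock","position","ee_rot","gripper_force","force","joints")})
from h import *
d=arm.get_image("top")
a=d["pixels"][140:310,180:430];b=arm.get_image("side")["pixels"][120:290,210:460]
cv2.imwrite("pics/c5.png",cv2.resize(cv2.cvtColor(np.vstack([a,b]),cv2.COLOR_RGB2BGR),None,fx=1.75,fy=1.75))
```

```text
{'clock': np.float64(13.5), 'position': array([ 0.4993, -0.1662,  0.1617]), 'ee_rot': array([ 3.1374, -0.1606, -0.    ]), 'gripper_force': np.float64(49.9987), 'force': array([ 0.3469, -0.3017, -2.7314]), 'joints': array([ 0.3078,  0.3489, -0.114 ,  1.888 ,  0.0495,  0.9075, -1.5029])}
```

View pics/c5.png

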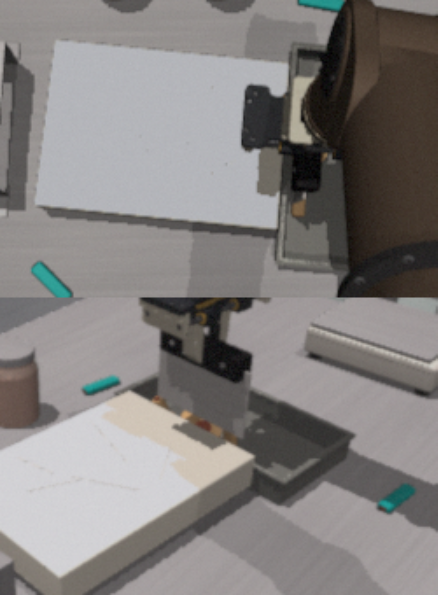

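The block is bare, and bones show at (205,425) in the tray below the blade. I'll raise it, head back and check the tray.

Call:
carry_out([
  [0,0,0.3,0,0,0,0],
  [0,0,0,-0.6,0,0,0],
  [0,0,0,-1,0,0,0],
  [0,0,0,-1,0,0,0],
  [0,0,-0.5,-0.4,0,0,0],
  [0,0.1,-0.9,0,0,0,0],
  [0,0.1,-0.9,0,0,0,0],
  [0,0.1,-0.9,0,0,0,0],
])

```text
clock: 14.4
position: [0.5141, -0.0922, 0.2362]
ee_rot: [-3.137, 0.16, 0.001]
force: [1.1, -0.2, -3.4]
width: 0.347
gripper_force: 50.0
```

Call:
carry_out([
  [0,0.1,-0.9,0,0,0,0],
  [0,0.1,-0.9,0,0,0,0],
  [0,0.1,-0.9,0,0,0,0],
  [0,0.1,-0.9,0,0,0,0],
  [0,0.1,-0.9,0,0,0,0],
  [0,0,-0.9,0,0,0,0],
  [0,0,-0.9,0,0,0,0],
  [0,0,-0.9,0,0,0,0],
])

```text
clock: 15.2
position: [0.5444, 0.0857, 0.236]
ee_rot: [-3.137, 0.159, 0.002]
force: [0.4, 0.1, -2.3]
width: 0.346
gripper_force: 50.0
```

Run:
```python
from cell import arm
import numpy as np
s=arm.observe();print({k:np.round(s[k],4) for k in("clock","position","ee_rot","gripper_force","force","joints")})
from h import *
d=arm.get_image("top");P=pts(d);hsv=cv2.cvtColor(d["pixels"],cv2.COLOR_RGB2HSV).astype(int)
m=(P[...,2]<.1)&(hsv[...,1]>70)&(hsv[...,2]>50)&(hsv[...,0]<35);m[:,:330]=0;m[:150]=0;m[310:]=0;m[:,420:]=0
n,l,st,ce=cv2.connectedComponentsWithStats(m.astype(np.uint8))
for i in range(1,n):
    if st[i,4]>20: print("bone",np.round(ce[i]),st[i,4],rect(P[l==i]),P[l==i][:,2].max().round(3))
a=d["pixels"][140:310,180:430];b=arm.get_image("side")["pixels"][120:290,210:460]
cv2.imwrite("pics/c6.png",cv2.resize(cv2.cvtColor(np.vstack([a,b]),cv2.COLOR_RGB2BGR),None,fx=1.75,fy=1.75))
```

```text
{'clock': np.float64(15.2), 'position': array([0.5444, 0.0857, 0.236 ]), 'ee_rot': array([-3.1374e+00,  1.5880e-01,  1.7000e-03]), 'gripper_force': np.float64(49.9978), 'force': array([ 0.3631,  0.0501, -2.2747]), 'joints': array([-0.0773,  0.3229, -0.2296,  1.7261,  0.0805,  1.1027, -2.0038])}
bone [353. 201.] 198 (array([ 563.5, -186.7]), array([39.1, 40.7]), 81.21) 0.065
bone [360. 225.] 983 (array([ 492.9, -193.5]), array([ 72.7, 167.8]), 59.83) 0.047
bone [370. 249.] 216 (array([ 444. , -231.2]), array([71.9, 19. ]), 82.07) 0.022
```

View pics/c6.png

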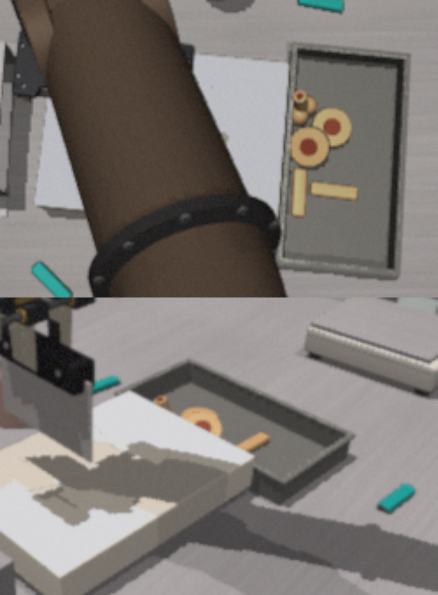

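All five bones lie in the tray: knuckle (303,103), discs (331,126) and (309,147), and ribs (299,191) and (334,190). I'll take the scraper back to the rack.

Call:
carry_out([
  [0,-0.11,-0.9,0,0,0,0],
  [0,-0.11,-0.9,0,0,0,0],
  [0,-0.11,-0.9,0,0,0,0],
  [0,-0.11,-0.9,0,0,0,0],
  [0,-0.11,-0.9,0,0,0,0],
  [0,-0.11,-0.9,0,0,0,0],
  [0,-0.11,-0.9,0,0,0,0],
  [0,-0.11,-0.9,0,0,0,0],
])

```text
clock: 16.1
position: [0.5409, 0.266, 0.236]
ee_rot: [3.137, -0.16, -0.001]
force: [-0.7, -0.5, -2.4]
width: 0.344
gripper_force: 50.0
```

Call:
carry_out([
  [0,0,-0.5,0,0,0,-0.25],
  [0,0,0,0,0,0,-0.27],
  [0,0,0,0,0,0,0],
  [0,0,0,0,0,0,0],
  [0,0,0,0,0,0,0],
])

```text
clock: 16.6
position: [0.5433, 0.2759, 0.2367]
ee_rot: [3.14, -0.082, 0.0]
force: [-0.3, -0.1, -3.9]
width: 0.347
gripper_force: 50.0
```

```bash
cat > w.py <<'E'
from cell import arm
import numpy as np
from scipy.spatial.transform import Rotation as R
s=arm.observe();M=R.from_rotvec(s["ee_rot"]).as_matrix()
T=R.from_euler("z",-0.0497).as_matrix()@np.diag([1,-1,-1.])
print({k:np.round(s[k],4) for k in("clock","position","force","width","gripper_force")})
print("shift xyz shares",((M.T@(np.array([.5427,.2808,.1197])-s["position"]))/.025).round(3),"turn",(R.from_matrix(M.T@T).as_rotvec()/.1).round(3))
E
python3 w.py
```

```text
{'clock': np.float64(16.6), 'position': array([0.5433, 0.2759, 0.2367]), 'force': array([-0.3037, -0.0981, -3.908 ]), 'width': np.float64(0.3468), 'gripper_force': np.float64(49.9985)}
shift xyz shares [-0.033 -0.196  4.681] turn [ 0.007 -0.002 -0.026]
```

Call:
carry_out([
  [0,-0.03,-0.19,0.3,0,0,-0.02],
  [0,0,0,0.3,0,0,0],
  [0,0,0,0,0,0,0],
  [0,0,0,0,0,0,0],
  [0,0,0,0,0,0,0],
])

```text
clock: 17.1
position: [0.5424, 0.2821, 0.2218]
ee_rot: [3.141, -0.076, 0.0]
force: [0.8, -0.0, -3.1]
width: 0.344
gripper_force: 50.0
```

```bash
python3 w.py
python3 - <<'E'
from h import *
from cell import arm
d=arm.get_image("side");P=pts(d);np.savez("side7.npz",**d)
for lo,hi in((.138,.16),(.16,.18)):
    v,u=np.mgrid[:420,:560];m=(P[...,2]>lo)&(P[...,2]<hi)&(d["range_z"]>0)&(P[...,0]>.4)&(P[...,0]<.65)&(P[...,1]>.2)&(P[...,1]<.36)
    print(lo,m.sum(),rect(P[m]))
cv2.imwrite("pics/s7.png",cv2.resize(cv2.cvtColor(d["pixels"][140:340,80:280],cv2.COLOR_RGB2BGR),None,fx=3,fy=3))
E
```

```text
{'clock': np.float64(17.1), 'position': array([0.5424, 0.2821, 0.2218]), 'force': array([ 0.8301, -0.0285, -3.0557]), 'width': np.float64(0.3437), 'gripper_force': np.float64(49.9985)}
shift xyz shares [0.013 0.053 4.082] turn [ 0.    -0.001  0.013]
0.138 454 (array([542.3, 285.6]), array([  4.3, 161.4]), 87.95)
0.16 442 (array([543. , 284.9]), array([  4.9, 162.2]), 87.62)
```

View pics/s7.png

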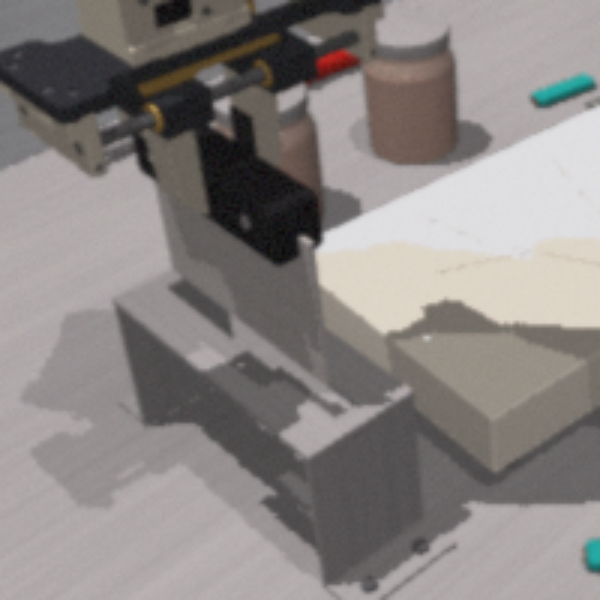

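The blade hangs upright over the slot (crop 175-325, 200-380), and depth confirms it is lined up to about 1.5 mm. I'll go down gently.

Call:
carry_out([
  [0,0,0.05,0.2,0,0,0],
  [0,0,0,0.3,0,0,0],
  [0,0,0,0.3,0,0,0],
  [0,0,0,0.3,0,0,0],
  [0,0,0,0.3,0,0,0],
  [0,0,0,0.2,0,0,0],
  [0,0,0,0,0,0,0],
])

```text
clock: 17.85
position: [0.5418, 0.2806, 0.1807]
ee_rot: [3.14, -0.076, -0.002]
force: [0.2, -0.8, -2.9]
width: 0.346
gripper_force: 50.0
```

```bash
python3 w.py
```

```text
{'clock': np.float64(17.85), 'position': array([0.5418, 0.2806, 0.1807]), 'force': array([ 0.1675, -0.7952, -2.9132]), 'width': np.float64(0.3458), 'gripper_force': np.float64(49.9985)}
shift xyz shares [ 0.038 -0.012  2.438] turn [0.009 0.014 0.015]
```

No contact, and the blade is 24 mm into the slot.

Call:
carry_out([
  [0,0.03,0,0.4,0,0,0],
  [0,0,0,0.5,0,0,0],
  [0,0,0,0.5,0,0,0],
  [0,0,0,0.5,0,0,0],
  [0,0,0,0.3,0,0,0],
  [0,0,0,0.13,0,0,0],
  [0,0,0,0,0,0,0],
  [0,0,0,0,0,0,0],
])

```text
clock: 18.65
position: [0.5433, 0.281, 0.1238]
ee_rot: [-3.14, 0.076, -0.001]
force: [0.1, -1.0, -2.9]
width: 0.347
gripper_force: 50.0
```

```bash
python3 w.py
```

```text
{'clock': np.float64(18.65), 'position': array([0.5433, 0.281 , 0.1238]), 'force': array([ 0.1488, -0.9516, -2.9473]), 'width': np.float64(0.3471), 'gripper_force': np.float64(49.9984)}
shift xyz shares [-0.024  0.011  0.165] turn [-0.003 -0.005  0.014]
```

Call:
carry_out([
  [0,0,0,0.1,0,0,0],
  [0,0,0,0.05,0,0,0],
  [0,0,0,0,0,0,0],
  [0,0,0,0,0,0,0],
])

```text
clock: 19.05
position: [0.5431, 0.2809, 0.1198]
ee_rot: [-3.141, 0.076, -0.0]
force: [0.1, 0.5, -3.2]
width: 0.346
gripper_force: 50.0
```

Call:
carry_out([
  [1,0,0,0,0,0,0],
  [1,0,0,0,0,0,0],
  [1,0,0,0,0,0,0],
  [1,0,0,0,0,0,0],
  [1,0,0,0,0,0,0],
  [1,0,0,0,0,0,0],
  [1,0,0,0,0,0,0],
  [1,0,0,0,0,0,0],
])

```text
clock: 19.85
position: [0.5431, 0.2809, 0.1197]
ee_rot: [3.141, -0.076, 0.0]
force: [-0.4, 0.7, -0.4]
width: 0.978
gripper_force: 0.0
```

```bash
python3 w.py
```

```text
{'clock': np.float64(19.85), 'position': array([0.5431, 0.2809, 0.1197]), 'force': array([-0.4393,  0.7278, -0.3512]), 'width': np.float64(0.9783), 'gripper_force': np.float64(0.0)}
shift xyz shares [-0.014  0.003  0.001] turn [ 0.    -0.     0.014]
```

Released. I'll go straight up, then move aside toward the robot for a final check.

Call:
carry_out([
  [1,0,0,-0.5,0,0,0],
  [1,0,0,-0.8,0,0,0],
  [1,0,0,-0.8,0,0,0],
  [1,0,0,-0.8,0,0,0],
  [1,0,0,-0.8,0,0,0],
  [1,0,0,-0.8,0,0,0],
  [1,0,0,-0.8,0,0,0],
  [1,0,0,0,0,0,0],
])

```text
clock: 20.65
position: [0.5443, 0.2819, 0.2562]
ee_rot: [-3.138, 0.076, -0.008]
force: [0.0, 1.2, -0.4]
width: 1.0
gripper_force: 0.0
```

Call:
carry_out([
  [1,-0.3,0.9,0,0,0,0],
  [1,-0.3,0.9,0,0,0,0],
  [1,-0.3,0.9,0,0,0,0],
  [1,-0.3,0.9,0,0,0,0],
  [1,-0.3,0.9,0,0,0,0],
  [1,-0.3,0.9,0,0,0,0],
  [1,-0.3,0.9,0,0,0,0],
  [1,0,0,0,0,0,0],
])

```text
clock: 21.45
position: [0.482, 0.1227, 0.2521]
ee_rot: [3.139, -0.082, -0.001]
force: [0.3, 0.0, -0.3]
width: 1.003
gripper_force: 0.0
```

Run:
```python
from h import *
from cell import arm
v,u=np.mgrid[:420,:560]
for n,w in(("top",(140,200,150,260)),("side",(120,215,210,290))):
    d=arm.get_image(n);P=pts(d);m=(P[...,2]>.13)&(P[...,2]<.16)&(d["range_z"]>0)&(u>w[0])&(u<w[1])&(v>w[2])&(v<w[3])
    q=P[m];q=q[(abs(q[:,1]-.28)<.06)];print(n,len(q),rect(q),np.median(q[:,2]).round(4))
    if n=="top": a=d["pixels"][90:310,130:430]
    else: b=d["pixels"][110:330,100:400]
cv2.imwrite("pics/end.png",cv2.resize(cv2.cvtColor(np.vstack([a,b]),cv2.COLOR_RGB2BGR),None,fx=1.36,fy=1.36))
```

```text
top 343 (array([515.3, 283.1]), array([32.7, 84.4]), 88.39) 0.1455
side 1194 (array([542.8, 284.1]), array([ 33.4, 141.6]), 87.47) 0.1456
```

View pics/end.png

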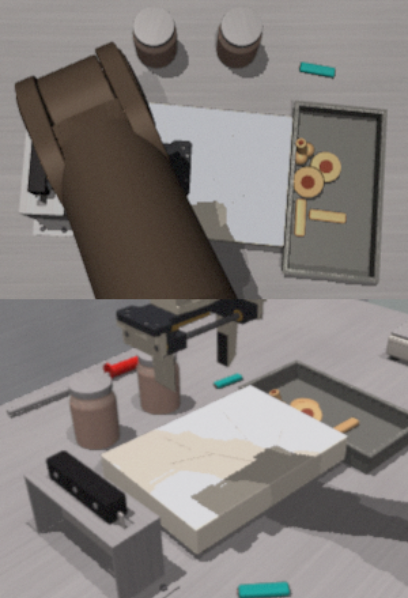

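The scraper is back in the rack: handle at (88,485), top at 146 mm as at the start, within about 4 mm. All five bones are in the tray around (318,185), the jars stand at (155,38) and (240,38), and the arm is clear.

```bash
python3 -c "
from cell import arm
print(arm.sign_off())"
```

```text
the job is handed in; nothing more can be done
None
```

The job is handed in: all five bones are in the tray, the scraper hangs back in its rack, the jars look undisturbed in the last pictures, and it took about 21.5 s of the 66 s allowed (the sign-off returned no verdict).

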